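Tighten the press's wing nut until the wrench trips

ROBOT

A 7-joint arm with a two-finger parallel gripper is mounted at the origin on a cart in front of the work surface, level with it; the furniture and walls round the work are solid. World frame = base frame: x ahead of the robot, y to its left, z up, the work surface at z = 0. Lengths are in m, angles in degrees, forces in N, time in s.
With the tool pointing down it reaches from about 0.425 to 0.95 m from the base axis. Payload 4.7 kg.
Tool frame: the origin (TCP) lies at the very end of the fingers, on their centre line; the grasp point (between the pads) lies 19 mm behind it; z points along the fingers, y is the line along which they close (so a half turn about z gives the same grasp; the last joint's range is limited). The gripper opens to 87 mm and grips with 3 to 60 N. Pads are 19 mm wide; open, the fingers measure 117 mm over their backs; the gripper's body (75 mm by 190 mm) begins 51 mm behind the grasp point.
Start: joints at [-73.562, 26.849, -2.785, 87.806, 1.381, 65.374, -4.715], TCP at [0.21, 0.642, 0.223] pointing down, gripper open.
Joint ranges: [-148.3, 148.3], [-19.14, 114.17], [-79.39, 73.82], [5.75, 140.21], [-59.74, 239.74], [12.07, 113.84], [-152.46, 152.46]. Speed limits (degrees/s): [147.25, 147.25, 180, 180, 180, 180, 180].

INTERFACE

Orientations are given as [roll, pitch, yaw] about the fixed x, y, z axes, in that order (R = Rz(yaw) Ry(pitch) Rx(roll)).
In Python, from plant import sense, cams, manip gives the robot as it stands.
- The arm moves only by the tool arm_command, never from a script. Its argument "commands" is a list of rows, each a list of 6 numbers: the shift along the tool's x, y, z in mm, then the turn, a rotation vector about the tool's x, y, z in rad. In form: [[x, y, z, wx, wy, wz], ...]. A call has 1 to 8 rows; each row is the pose to reach, as a shift and turn from the pose commanded when the call began, along the tool's axes at that moment; what a row does not reach only later rows make up. A row lasts 1/12 s, in which the tool goes at most 41.7 mm and 7.16 degrees, less where a joint would pass 70% of its speed; a pose out of reach is approached as far as the arm can. A call with a gripper value outside its range is refused whole. "hand" is the closure, from 0 (fully open) to 1 (shut), set as the call begins (left out, the last holds). The fingers move at their own pace and stop on an object; "squeeze" is the grip in N (left out, the last holds). Time passes only in rows, so rows that repeat a pose let the fingers close. It gives the time, the measured TCP pose, the force, the opening and the grip force at its end, in the units of the state.
- sense(): the state, without advancing time (a new reading comes with each control period).
- cams.grab_frame(name): name is "scene" or "top"; returns a dict with "frame" (420x560x3 uint8, blue, green, red), "z_map" (420x560 float32, m along the optical axis (not along the pixel's ray), 0 where there is no reading), "K" (3x3 intrinsics, pixels), "k1" (the pictures are not rectified: a ray, as slopes to the right and down, at radius r is drawn at 1 + k1 r^2 times it, then the intrinsics apply), "R" (3x3) and "t" (3): a world point X has camera coordinates R X + t. Camera axes: x right, y down, z forward; pixel columns grow to the right and rows downward; lengths in m; the calibration is good to about 2 mm. A picture is of the moment at which its call begins.
- manip.finish_job(): hands the job in; it is judged then, once.
Trained networks look in the newest picture that a camera, given by its name, has taken for a name from the list of things; names that differ only in an ending like _2 or _b are one class to them, and where a whole thing is asked for, a point or a joint stands for the part that bears it (a point fixed in the world has none). Each returns a list of dicts, best first, with "p" (0 to 1); they miss things now and then, are a little off and sometimes report something else, mostly with a low value. They report only what shows in the picture. A call takes as long as a camera call.
- cams.boxes_of(camera, query): "centre" ([x, y, z] in m, in the coordinates of the camera as it stood for that picture, good to about 4 mm: the middle of the surface that is visible of it).
- cams.regions_of(camera, query): "mask" (420x560 bool, what is visible of it).
- cams.pinpoint(camera, query): "centre" ([x, y, z] in m, in the coordinates of the camera as it stood for that picture, good to about 4 mm: a listed point, or the origin of a listed thing).
The state is a dict: "t": time; "q": joint angles; "dq": joint speeds; "joint_torque": joint torques, N m; "tool_pos": TCP position; "tcp_rot": TCP orientation; "ft_force": force on the tool from outside, world axes, zero at the start; "torque": the same for the moment, N m; "grip_width": finger opening in m; "finger_force": force on a finger pad.
Only numpy, scipy, OpenCV 4.12 (cv2) and the standard library are available. Lean on these libraries where they do the work, as an engineer would, in place of code of your own. Each camera call takes 0.05 s, during which the arm holds its last target. There are 200 camera calls.

TASK

Take the break-over wrench from the chopping board, fit its slotted head fully over the wing nut of the vegetable press and turn it clockwise until the wrench's breakaway joint trips over to its stop. Stop there without over-tightening the nut, then lift the wrench off and lay it flat on the board again, still tripped, leaving the things round about where they are.

Things in the scene. Friction and masses are not known exactly. Their poses are not given: they have to be found in the camera images.
- wrench_grip (a point): Break-over torque wrench, loose, 0.35 kg, lying flat on the board, head down. Point: in its straight rubber grip bar (20 mm wide, 20 high, 60 to 170 mm from the socket's axis), 100 mm from that axis, 34 mm above the wrench's underside. x: from the head outward along the bar; z up.
- wrench_socket (a point): Middle of the mouth of the slot in the wrench's head, at the underside on the socket's axis. The slot opens downward: 66 mm long along this point's x, 16 wide along y, 27 deep, with closed ends. The head is 76 x 44 mm, 33 high. x lies along the bar while the wrench is not tripped. z up.
- wrench_head (a joint): Breakaway joint of bar and head about the socket's axis, rad. 0: straight. Driven clockwise (from above) on a stopped nut it holds up to about 0.9 N m (9 N at the grip point), then gives; its resistance dwindles to none at 0.24, where it goes over centre to a stop at 0.30 and stays: tripped. Pushing on past that stop loads the nut again.
- nut_seat (a point): Steel wing nut on top of the press. Point: on its vertical axis, at its round flange (60 mm across, 91 mm above the counter), where the seated wrench's underside rests. The wings are one upright bar across the axis, 60 mm long along this point's x, 10 wide along y, 21 high above it, round-topped. z up. Clockwise from above tightens; the bar best starts pointing to -y and swings towards the robot.
- press_screw (a joint): The press: a fixed steel can with wooden lid, 150 mm across, 81 high. Its nut runs down lightly (0.3 N m) by an unknown 0.05 to 0.7 rad, then stops firmly. This joint is the screw's wind-up, rad, clockwise positive: 0.05 per N m on the stopped nut, 0 unloaded, about 0.045 as the wrench trips; above 0.07 (1.4 N m, 14 N at the grip point) the nut is over-tightened.
- board: Wooden chopping board lying fixed on the counter, 200 mm (x) by 300 mm (y), 21 mm thick; origin at the centre of its underside.
- tin: Short food tin, 75 mm across, 58 high, loose bystander; origin at the centre of its underside.
- garlic: Garlic bulb, about 58 mm, loose bystander; origin at the centre of its underside.
- lemon: Lemon, 78 x 55 mm, loose bystander; origin at the centre of its underside.
- mug: White mug, 83 mm across, 86 high, loose bystander; origin at the centre of its underside.
- spice_jar: Spice jar, 41 mm across, 105 high, loose bystander; origin at the centre of its underside.
- clip_jar: Clip-top glass jar, 85 mm across, 147 high, loose bystander; origin at the centre of its underside.
- wrench: The same wrench as a whole; origin on the socket's axis at the underside, x along the bar. A foot under the bar's free end reaches the underside; a hub on the head rises to 47 mm above it. It balances about 30 mm from the grip point towards the head.

How it is judged:
By the outcome, as a careful person would: the job done as asked, in the order asked, and still so for the second after the job is handed in, with the robot touching nothing.
It also fails if it takes over 64 s, if anything falls off the work surface, if the arm or the gripper's body presses on something with over 40 N, if the wrist force passes 120 N, or if a joint passes its speed limit or range.

## Working session

There is one attempt and no reset: what is moved stays moved. The work goes in short steps, Python scripts to look and compute and a tool call to move; the robot and the scene stay as the last step left them, time stands still between calls to the robot, and variables do not carry over. Pictures are saved under pics/ and viewed, at most 10 in all, crops included, and the job is handed in when it is done.

Besides the shell and the picture viewer there is one more tool, called after "Emit:" in YAML: its name, and indented under it one key for each argument. arm_command: Moves the arm, as the interface text tells. Its arguments: {"type":"object","properties":{"commands":{"type":"array"},"hand":{"type":"number"},"squeeze":{"type":"number"}},"required":["commands"]}

```bash
mkdir -p pics; ls; cat > h.py <<'E'
import numpy as np, cv2
from plant import sense, cams, manip
from scipy.spatial.transform import Rotation as Ro
def w(f,c): return np.array(f["R"]).T@(np.array(c)-np.array(f["t"]))
def cloud(f):
    z=f["z_map"]; K=np.array(f["K"]); v,u=np.mgrid[:420,:560]
    xd=(u-K[0,2])/K[0,0]; yd=(v-K[1,2])/K[1,1]; x,y=xd.copy(),yd.copy()
    for _ in range(8):
        s=1+f["k1"]*(x*x+y*y); x=xd/s; y=yd/s
    P=np.stack([x*z,y*z,z],-1)-np.array(f["t"])
    P=P@np.array(f["R"]); P[z==0]=np.nan
    return P
def rel(pos,yaw):
    "shift mm in tool axes and rotvec from the current measured pose to a tool-down pose"
    s=sense(); R0=Ro.from_euler('xyz',s["tcp_rot"],degrees=True)
    R1=Ro.from_euler('xyz',[180,0,yaw],degrees=True)
    return np.round(R0.inv().apply(np.array(pos)-s["tool_pos"])*1000,1), np.round((R0.inv()*R1).as_rotvec(),4)
E
python3 - <<'E'
from h import *
s=sense(); print({k:np.round(v,3) for k,v in s.items()})
ims=[]
for c in ["scene","top"]:
    f=cams.grab_frame(c); ims.append(f["frame"]); cv2.imwrite(f"pics/{c}0.png",f["frame"]); np.save(f"{c}0.npy",cloud(f))
    for q in ["wrench_grip","wrench_socket","nut_seat","wrench","board","tin","garlic","lemon","mug","spice_jar","clip_jar"]:
        r=cams.pinpoint(c,q); print(c,q,[(np.round(w(f,d["centre"]),3).tolist(),round(d["p"],2)) for d in r[:2]])
E
```

```text
pics
{'t': np.float64(0.0), 'q': array([-73.562,  26.9  ,  -2.786,  87.872,   1.38 ,  65.375,  -4.715]), 'dq': array([-0.082,  0.019, -0.049, -0.026,  0.092,  0.034,  0.005]), 'joint_torque': array([-0.0000e+00, -5.0797e+01, -8.1000e-02, -2.3616e+01, -6.1000e-02,
        3.8000e-02,  0.0000e+00]), 'tool_pos': array([0.209, 0.641, 0.221]), 'tcp_rot': array([-1.79886e+02,  3.00000e-03,  1.61909e+02]), 'ft_force': array([-0.117, -0.874, -0.329]), 'torque': array([ 0.076, -0.027, -0.   ]), 'finger_force': np.float64(0.0), 'grip_width': np.float64(0.087)}
scene wrench_grip [([0.402, -0.267, 0.05], 0.94)]
scene wrench_socket [([0.425, -0.168, 0.023], 0.79)]
scene nut_seat []
scene wrench [([0.423, -0.166, 0.024], 0.97)]
scene board [([0.416, -0.237, -0.004], 0.78)]
scene tin [([0.606, -0.03, 0.001], 0.85)]
scene garlic [([0.398, 0.343, -0.006], 0.67)]
scene lemon [([0.554, 0.414, -0.001], 0.5), ([0.416, 0.013, -0.0], 0.49)]
scene mug [([0.553, 0.41, -0.001], 0.68)]
scene spice_jar [([0.66, -0.244, -0.003], 0.62)]
scene clip_jar [([0.66, -0.329, -0.002], 0.67), ([0.399, 0.347, -0.004], 0.58)]
top wrench_grip [([0.405, -0.26, 0.054], 0.55)]
top wrench_socket [([0.424, -0.164, 0.02], 0.46)]
top nut_seat [([0.52, 0.128, 0.094], 0.81), ([0.416, 0.015, -0.001], 0.39)]
top wrench [([0.421, -0.165, 0.023], 0.95)]
top board [([0.421, -0.235, 0.003], 0.62), ([0.402, -0.26, 0.053], 0.56)]
top tin [([0.61, -0.033, 0.001], 0.88), ([0.42, -0.235, 0.003], 0.59)]
top garlic [([0.402, 0.343, -0.004], 0.69)]
top lemon [([0.414, 0.011, -0.0], 0.72)]
top mug [([0.552, 0.416, 0.002], 0.64)]
top spice_jar [([0.668, -0.242, -0.001], 0.54), ([0.421, -0.166, 0.02], 0.49)]
top clip_jar [([0.662, -0.325, -0.003], 0.66)]
```

View pics/top0.png

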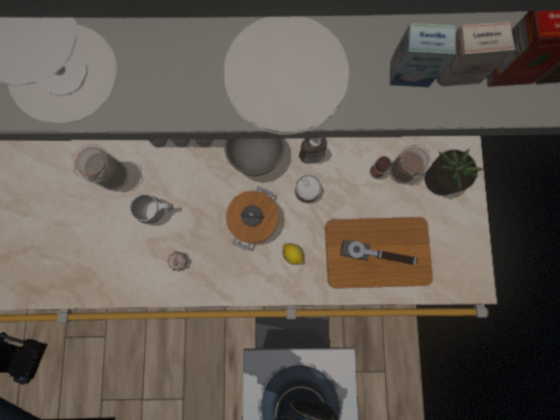

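View pics/scene0.png

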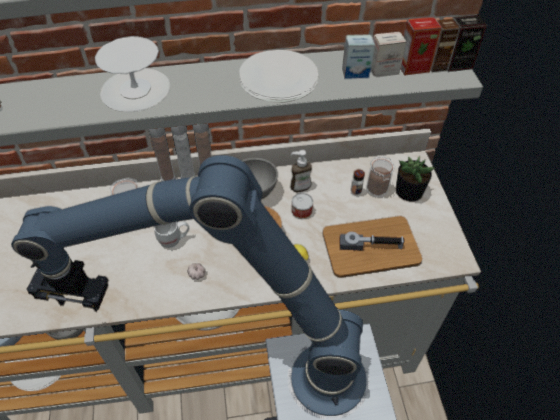

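The top picture shows the wrench head at about (355,248), with its bar running right to (415,260). The nut is at (252,215) on the press and the lemon at (292,254). The scene view shows the arm hiding the nut.

```bash
python3 - <<'E'
from h import *
P=np.load("top0.npy")
def pca(m,n):
    Q=P[m]; c=Q.mean(0); (cc,sz,a)=cv2.minAreaRect((Q[:,:2]*1000).astype(np.float32))
    e,v=np.linalg.eigh(np.cov((Q[:,:2]).T)); d=v[:,1]
    print(n,len(Q),"mean",c.round(4),"rect",np.round(cc,1),np.round(sz,1),"yaw",np.degrees(np.arctan2(d[1],d[0])).round(1),"z",np.percentile(Q[:,2],[5,50,95]).round(4),"sd",np.sqrt(e).round(4))
x,y,z=P[...,0],P[...,1],P[...,2]
r=np.hypot(x-.52,y-.128)
for lo,hi in [(.097,.12),(.102,.12),(.087,.096),(.075,.087)]: pca((r<.045 if lo>.08 else r<.1)&(z>lo)&(z<hi),("nut",lo))
b=(abs(x-.42)<.1)&(abs(y+.235)<.15)
pca(b&(z>.05)&(z<.075),"wr>50"); pca(b&(z>.055)&(y<-.205),"grip"); pca(b&(z>.045)&(y>-.215),"head"); pca(b&(z>.063)&(y>-.2),"hub")
pca(b&(z<.03)&(z>.01),"board")
# bigger crops
f=cams.grab_frame("top")["frame"]
A=cv2.resize(f[185:250,215:290],None,fx=5,fy=5,interpolation=2); B=cv2.resize(f[215:280,335:425],None,fx=4.2,fy=5,interpolation=2)
cv2.imwrite("pics/crop.png",cv2.hconcat([A,B]))
s=sense()
print(rel([.403,-.265,.2],-101.5))
E
```

```text
('nut', 0.097) 88 mean [0.5187 0.1286 0.1077] rect [513.3 129.6] [58.6 23.2] yaw 85.1 z [0.0991 0.1082 0.1129] sd [0.0038 0.0172]
('nut', 0.102) 79 mean [0.5194 0.1287 0.1087] rect [519.7 128.9] [58.6 10.3] yaw 84.7 z [0.1036 0.1091 0.113 ] sd [0.003  0.0173]
('nut', 0.087) 257 mean [0.5185 0.1282 0.0911] rect [519.6 128.3] [58.4 58.6] yaw 173.8 z [0.088  0.0913 0.0947] sd [0.0142 0.0168]
('nut', 0.075) 1631 mean [0.5178 0.1276 0.0788] rect [519.7 128.9] [144.  145.8] yaw -177.0 z [0.0755 0.0787 0.0827] sd [0.0389 0.0394]
wr>50 767 mean [ 0.4147 -0.2098  0.0618] rect [ 413.8 -227.5] [207.2  46.2] yaw 78.7 z [0.0523 0.0632 0.0684] sd [0.0103 0.0612]
grip 328 mean [ 0.4032 -0.2693  0.0637] rect [ 404. -267.] [126.4  20.9] yaw 78.4 z [0.0585 0.0638 0.0681] sd [0.0058 0.0361]
head 463 mean [ 0.4238 -0.1645  0.0602] rect [ 423.7 -170.4] [91.4 46.2] yaw 78.4 z [0.0509 0.0616 0.0688] sd [0.0125 0.0241]
hub 191 mean [ 0.4246 -0.1635  0.066 ] rect [ 425.9 -166.4] [46.4 54.2] yaw 71.9 z [0.0632 0.0656 0.07  ] sd [0.0114 0.0127]
board 6227 mean [ 0.4185 -0.237   0.0202] rect [ 420.1 -234.5] [198.4 300.4] yaw 92.5 z [0.0165 0.0202 0.0241] sd [0.0601 0.0882]
(array([-465.4, -801.7,   22.5]), array([ 1.0000e-04, -0.0000e+00, -1.6859e+00]))
```

View pics/crop.png

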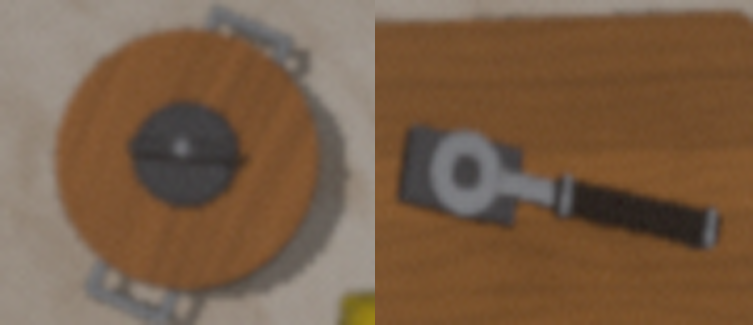

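The wing bar lies at a yaw of about -95° through (0.5195, 0.129). The wrench bar is at about -101.5°, with its grip point near (0.4045, -0.263).

```bash
python3 - <<'E'
from h import *
print(rel([.48,.2,.22],105))
E
```

```text
(array([-394.2, -335.8,    2.5]), array([ 0.000e+00, -1.000e-04,  9.932e-01]))
```

Emit:
arm_command:
  commands:
    - [-25,-21,0,0,0,0.08]
    - [-50,-42,0,0,0,0.16]
    - [-76,-64,0,0,0,0.24]
    - [-102,-86,0,0,0,0.32]
    - [-132,-112,0,0,0,0.4]
    - [-162,-138,0,0,0,0.48]
    - [-192,-164,0,0,0,0.56]
    - [-222,-189,0,0,0,0.64]
  hand: 0.4

```text
t: 1.92
tool_pos: [0.3626, 0.3912, 0.2229]
tcp_rot: [180.0, -0.0, 125.0]
ft_force: [1.4, -0.6, -0.4]
grip_width: 0.0534
finger_force: 0.0
```

```bash
python3 - <<'E'
from h import *
print(sense()["tool_pos"],sense()["tcp_rot"],rel([.48,.1,.22],100))
E
```

```text
[0.36261725 0.39123274 0.22285084] [ 1.79967912e+02 -1.87108370e-02  1.25021774e+02] (array([-305.9,  -71. ,    2.7]), array([ 5.000e-04, -4.000e-04,  4.367e-01]))
```

Emit:
arm_command:
  commands:
    - [-38,-9,0,0,0,0.055]
    - [-76,-18,0,0,0,0.11]
    - [-114,-27,0,0,0,0.165]
    - [-153,-36,0,0,0,0.22]
    - [-191,-45,0,0,0,0.275]
    - [-230,-54,0,0,0,0.33]
    - [-268,-63,0,0,0,0.385]
    - [-306,-71,0,0,0,0.437]

```text
t: 2.58
tool_pos: [0.4808, 0.1003, 0.223]
tcp_rot: [179.9, -0.0, 100.0]
ft_force: [0.0, 0.4, -0.5]
grip_width: 0.0519
finger_force: 0.0
```

```bash
python3 - <<'E'
from h import *
print(rel([.4045,-.263,.16],78.5))
E
```

```text
(array([-344.4, -138.6,   62.6]), array([ 0.0008, -0.0009,  0.3761]))
```

Emit:
arm_command:
  commands:
    - [-36,-14,6,0,0,0.04]
    - [-72,-29,13,0,0,0.08]
    - [-108,-43,19,0,0,0.12]
    - [-144,-58,26,0,0,0.16]
    - [-180,-72,32,0,0,0.2]
    - [-216,-87,39,0,0,0.24]
    - [-252,-101,46,0,0,0.28]
    - [-288,-116,52,0,0,0.32]

```text
t: 3.25
tool_pos: [0.4169, -0.2034, 0.1706]
tcp_rot: [179.9, -0.0, 81.8]
ft_force: [0.7, 0.8, -0.4]
grip_width: 0.052
finger_force: 0.0
```

```bash
python3 - <<'E'
from h import *
print(rel([.4045,-.263,.1],78.5))
E
```

```text
(array([-60.8,  -3.8,  70.5]), array([ 0.0012, -0.0005,  0.0574]))
```

Emit:
arm_command:
  commands:
    - [-20,-1,23,0,0,0.02]
    - [-41,-3,47,0,0,0.04]
    - [-61,-4,70,0,0,0.057]
    - [-61,-4,90,0,0,0.057]
    - [-61,-4,110,0,0,0.057]
    - [-61,-4,125,0,0,0.057]
    - [-61,-4,133,0,0,0.057]
    - [-61,-4,133,0,0,0.057]

```text
t: 3.92
tool_pos: [0.4039, -0.2612, 0.0363]
tcp_rot: [-179.8, -0.0, 78.6]
ft_force: [0.6, 0.2, -0.2]
grip_width: 0.0522
finger_force: 0.0
```

```bash
python3 - <<'E'
from h import *
f=cams.grab_frame("top"); cv2.imwrite("pics/grasp.png",cv2.resize(f["frame"][190:300,310:450],None,fx=4,fy=4,interpolation=2))
s=sense();print(s["tool_pos"],s["ft_force"],rel([.4045,-.263,.036],78.5))
E
```

```text
[ 0.40456538 -0.26153966  0.03725214] [ 0.37476802  0.28670867 -0.63286471] (array([-1.4,  0.2,  1.3]), array([-0.001 , -0.0003,  0.0017]))
```

View pics/grasp.png

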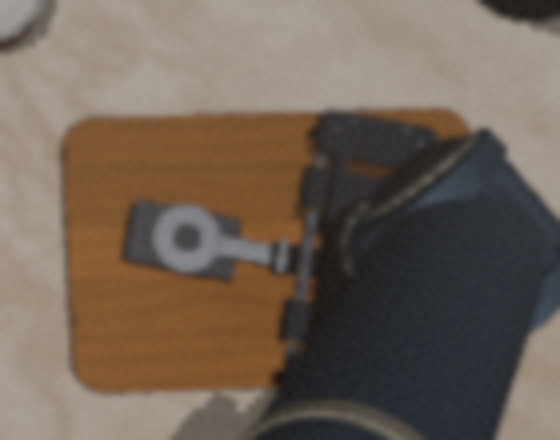

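The fingers straddle the grip at about (320,250), and the head at (187,238) is clear.

Emit:
arm_command:
  commands:
    - [0,0,0,0,0,0]
    - [0,0,0,0,0,0]
    - [0,0,0,0,0,0]
    - [0,0,0,0,0,0]
    - [0,0,0,0,0,0]
    - [0,0,0,0,0,0]
  hand: 1
  squeeze: 60

```text
t: 4.47
tool_pos: [0.4052, -0.2618, 0.0379]
tcp_rot: [179.9, 0.0, 78.6]
ft_force: [3.1, 0.3, 1.3]
grip_width: 0.0199
finger_force: 1.2
```

Emit:
arm_command:
  commands:
    - [0,0,-6,0,0,0]
    - [0,0,-15,0,0,0]
    - [0,0,-30,0,0,0]
    - [0,0,-50,0,0,0]
    - [0,0,-75,0,0,0]
    - [0,0,-100,0,0,0]
    - [0,0,-118,0,0,0]
    - [0,0,-125,0,0,0]

```text
t: 5.13
tool_pos: [0.4055, -0.2625, 0.1653]
tcp_rot: [179.7, 0.0, 78.6]
ft_force: [0.0, -0.5, -2.9]
grip_width: 0.0196
finger_force: 60.0
```

```bash
python3 - <<'E'
from h import *
s=sense();print(s["ft_force"],s["torque"],s["tool_pos"])
# target: bar yaw -94.5 -> socket over nut; TCP 100mm along bar
n=np.array([.5195,.1288]); a=np.radians(-94.5)
g=n+.1*np.array([np.cos(a),np.sin(a)]); print(g)
print(rel([*g,.17],85.5))
E
```

```text
[ 0.04124505 -0.46047141 -2.87863798] [-0.24384149  0.08296404 -0.03182434] [ 0.40552675 -0.26253591  0.16525577]
[0.51165409 0.02910827]
(array([306.9,  46.3,  -4.7]), array([ 0.0043,  0.0006, -0.1209]))
```

Emit:
arm_command:
  commands:
    - [12,2,0,0,0,0]
    - [38,6,0,0,0,-0.015]
    - [72,11,0,0,0,-0.03]
    - [108,16,-1,0,0,-0.045]
    - [144,22,-2,0,0,-0.06]
    - [180,27,-3,0,0,-0.075]
    - [212,32,-4,0,0,-0.09]
    - [236,36,-5,0,0,-0.1]

```text
t: 5.8
tool_pos: [0.4864, -0.0341, 0.167]
tcp_rot: [-179.9, -0.0, 84.5]
ft_force: [-0.0, -0.2, -3.4]
grip_width: 0.0193
finger_force: 60.0
```

Emit:
arm_command:
  commands:
    - [17,3,0,0,0,-0.01]
    - [36,6,0,0,0,-0.021]
    - [52,8,0,0,0,-0.021]
    - [64,10,0,0,0,-0.021]
    - [70,11,0,0,0,-0.021]
    - [70,11,0,0,0,-0.021]
    - [70,11,0,0,0,-0.021]
    - [70,11,0,0,0,-0.021]

```text
t: 6.47
tool_pos: [0.5041, 0.0297, 0.1674]
tcp_rot: [-180.0, 0.0, 85.4]
ft_force: [0.3, -0.3, -3.2]
grip_width: 0.0191
finger_force: 60.0
```

```bash
cat > look.py <<'E'
from h import *
import sys
tag=sys.argv[1]
for c in ["top","scene"]:
    f=cams.grab_frame(c); P=cloud(f); np.save(f"{c}_{tag}.npy",P); cv2.imwrite(f"full_{c}_{tag}.png",f["frame"])
    for q in ["wrench_grip","wrench_socket","nut_seat","wrench"]:
        print(c,q,[(np.round(w(f,d["centre"]),4).tolist(),round(d["p"],2)) for d in cams.pinpoint(c,q)[:1]])
    m=[d for d in cams.regions_of(c,"wrench")[:1]]
    if m:
        Q=P[m[0]["mask"]]; Q=Q[~np.isnan(Q[:,0])]; print(c,"mask",len(Q),Q.mean(0).round(4))
s=sense(); print(s["t"],s["tool_pos"].round(4),np.round(s["tcp_rot"],2),s["ft_force"].round(2),s["torque"].round(3))
E
python3 look.py h1; python3 - <<'E'
import cv2
a=cv2.imread("full_top_h1.png")[180:260,200:330]; b=cv2.imread("full_scene_h1.png")[180:280,220:350]
cv2.imwrite("pics/h1.png",cv2.vconcat([cv2.resize(a,(520,320),interpolation=2),cv2.resize(b,(520,280*520//520),interpolation=2)]))
E
```

```text
top wrench_grip []
top wrench_socket [([0.5126, 0.1305, 0.1538], 0.79)]
top nut_seat [([0.5204, 0.1277, 0.0915], 0.48)]
top wrench [([0.5079, 0.1299, 0.1517], 0.72)]
top mask 588 [0.5072 0.1228 0.1881]
scene wrench_grip [([0.5022, 0.0276, 0.1827], 0.81)]
scene wrench_socket [([0.515, 0.1307, 0.1524], 0.7)]
scene nut_seat [([0.5184, 0.1253, 0.0952], 0.51)]
scene wrench [([0.511, 0.1256, 0.149], 0.79)]
scene mask 472 [0.5055 0.1258 0.1806]
7.0667 [0.5046 0.0312 0.1675] [ 1.800e+02 -1.000e-02  8.554e+01] [-0.04 -0.04 -3.32] [-0.179  0.05  -0.056]
```

View pics/h1.png

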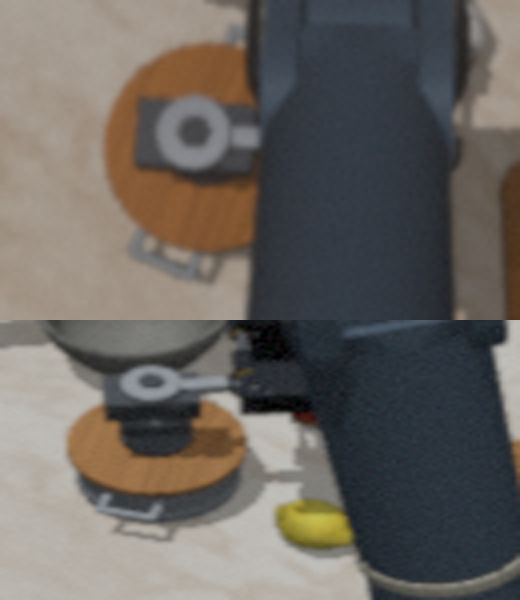

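The wrench is held level above the press. In the top crop the hub is at (195,132), with the bar covered by the forearm.

```bash
cat > fit.py <<'E'
import numpy as np,sys
from scipy.optimize import minimize
import cv2
def head(P,c,zu):
    x,y,z=P[...,0],P[...,1],P[...,2]; r=np.hypot(x-c[0],y-c[1])
    Q=P[(r<.05)&(z>zu+.025)&(z<zu+.052)]; 
    T=Q[(Q[:,2]<zu+.040)]
    H=Q[Q[:,2]>zu+.042]
    (cc,sz,a)=cv2.minAreaRect((Q[:,:2]*1000).astype(np.float32))
    print("all",len(Q),np.round(cc,1),np.round(sz,1),round(a,1),"| hub",len(H),H.mean(0).round(4),cv2.minEnclosingCircle((H[:,:2]*1000).astype(np.float32)))
    # raster-soft fit of 76x44 rectangle to the head points (excluding bar, beyond x>40mm)
    return Q
if __name__=="__main__":
    a=sys.argv; head(np.load(a[1]),(float(a[2]),float(a[3])),float(a[4]))
E
python3 fit.py top0.npy .424 -.166 .021; python3 fit.py scene0.npy .424 -.166 .021
python3 fit.py top_h1.npy .512 .130 .152;python3 fit.py scene_h1.npy .512 .130 .152
python3 - <<'E'
import numpy as np
for n in["top0","top_h1","scene_h1"]:
    P=np.load(n+".npy");r=np.hypot(P[...,0]-.5195,P[...,1]-.1288)
    for lo,hi in[(.075,.087),(.103,.12)]:
        Q=P[(r<(.1 if lo<.09 else .04))&(P[...,2]>lo)&(P[...,2]<hi)]
        print(n,lo,len(Q),Q.mean(0).round(4) if len(Q) else 0)
E
```

```text
all 460 [ 423.8 -169.9] [90.5 46.2] 80.1 | hub 193 [ 0.4245 -0.1639  0.066 ] ((423.809326171875, -174.29302978515625), 34.36215591430664)
all 319 [ 422.4 -171.3] [88.6 50.3] 77.9 | hub 95 [ 0.4232 -0.1662  0.0664] ((423.9190673828125, -170.73980712890625), 43.47804641723633)
all 523 [510.5 129.1] [77.  46.9] 86.1 | hub 166 [0.5115 0.1299 0.1963] ((510.59259033203125, 129.3848876953125), 23.519865036010742)
all 329 [509.9 125.1] [84.3 53.5] 83.4 | hub 74 [0.5079 0.1287 0.1964] ((506.0616149902344, 120.56441497802734), 31.558603286743164)
top0 0.075 1631 [0.5178 0.1276 0.0788]
top0 0.103 75 [0.5193 0.1277 0.1091]
top_h1 0.075 928 [0.5144 0.147  0.0787]
top_h1 0.103 0 0
scene_h1 0.075 674 [0.5008 0.1277 0.0793]
scene_h1 0.103 56 [0.5178 0.1286 0.1085]
```

Emit:
arm_command:
  commands:
    - [0,3,0,0,0,0]
    - [-0.5,7,5,0,0,0]
    - [-0.5,8.6,14,0,0,0]
    - [-0.5,8.6,24,0,0,0]
    - [-0.5,8.6,31,0,0,0]
    - [-0.5,8.6,34,0,0,0]
    - [-0.5,8.6,34,0,0,0]
    - [-0.5,8.6,34,0,0,0]

```text
t: 7.73
tool_pos: [0.5129, 0.0299, 0.1332]
tcp_rot: [-180.0, 0.0, 85.5]
ft_force: [0.6, -1.7, -2.8]
grip_width: 0.0194
finger_force: 60.0
```

```bash
python3 look.py h2; python3 fit.py top_h2.npy .52 .129 .1175;python3 fit.py scene_h2.npy .52 .129 .1175
```

```text
top wrench_grip []
top wrench_socket [([0.5205, 0.1283, 0.1153], 0.73)]
top nut_seat [([0.5211, 0.1268, 0.0935], 0.58)]
top wrench [([0.5187, 0.127, 0.1171], 0.82)]
top mask 536 [0.5169 0.1221 0.1538]
scene wrench_grip [([0.5102, 0.0255, 0.1452], 0.69)]
scene wrench_socket [([0.5212, 0.1265, 0.1173], 0.49)]
scene nut_seat [([0.5179, 0.1277, 0.0929], 0.5)]
scene wrench [([0.5197, 0.1271, 0.1152], 0.73)]
scene mask 436 [0.5115 0.1249 0.1498]
8.3333 [0.5131 0.03   0.1336] [ 1.7999e+02 -1.0000e-02  8.5540e+01] [ 0.11  0.31 -3.57] [-0.154  0.06  -0.004]
all 480 [519.2 129.9] [74.8 47.7] 89.9 | hub 157 [0.5197 0.13   0.1619] ((518.2720336914062, 122.52642822265625), 30.564971923828125)
all 322 [518.6 124.3] [85.4 49.8] 85.9 | hub 88 [0.5193 0.1278 0.1624] ((518.7378540039062, 116.72654724121094), 34.9815559387207)
```

Emit:
arm_command:
  commands:
    - [0,0,3,0,0,0]
    - [0,0,6,0,0,0]
    - [0,0,9,0,0,0]
    - [0,0,12,0,0,0]
    - [0,0,14,0,0,0]
    - [0,0,14,0,0,0]

```text
t: 8.83
tool_pos: [0.5126, 0.0299, 0.1189]
tcp_rot: [-179.9, 0.0, 85.5]
ft_force: [0.6, -0.2, -3.9]
grip_width: 0.0195
finger_force: 60.0
```

Emit:
arm_command:
  commands:
    - [0,0,3,0,0,0]
    - [0,0,6,0,0,0]
    - [0,0,8,0,0,0]
    - [0,0,10,0,0,0]
    - [0,0,11,0,0,0]
    - [0,0,11,0,0,0]

```text
t: 9.33
tool_pos: [0.5129, 0.03, 0.1083]
tcp_rot: [-180.0, 0.0, 85.5]
ft_force: [-0.6, 0.7, -3.1]
grip_width: 0.0195
finger_force: 60.0
```

Emit:
arm_command:
  commands:
    - [0,0,0.7,0,0,0]
    - [0,0,1.5,0,0,0]
    - [0,0,1.5,0,0,0]

```text
t: 9.58
tool_pos: [0.5133, 0.0298, 0.1073]
tcp_rot: [180.0, -0.0, 85.5]
ft_force: [-0.4, -0.7, -1.3]
grip_width: 0.0193
finger_force: 60.0
```

Emit:
arm_command:
  commands:
    - [0,0,0.4,0,0,0]
    - [0,0,0.8,0,0,0]
    - [0,0,0.8,0,0,0]

```text
t: 9.83
tool_pos: [0.5133, 0.0296, 0.1066]
tcp_rot: [180.0, -0.0, 85.5]
ft_force: [-0.6, -2.2, 2.9]
grip_width: 0.0195
finger_force: 60.0
```

```bash
python3 look.py h3; python3 fit.py top_h3.npy .52 .129 .091;python3 fit.py scene_h3.npy .52 .129 .091
```

```text
top wrench_grip [([0.5209, 0.1296, 0.0911], 0.2)]
top wrench_socket [([0.516, 0.1302, 0.0929], 0.55)]
top nut_seat [([0.5187, 0.1288, 0.0906], 0.4)]
top wrench [([0.5148, 0.1302, 0.0941], 0.97)]
top mask 513 [0.5166 0.1159 0.1289]
scene wrench_grip [([0.5128, 0.0283, 0.116], 0.74)]
scene wrench_socket [([0.5207, 0.1298, 0.0911], 0.66)]
scene nut_seat [([0.5222, 0.1248, 0.0902], 0.42)]
scene wrench [([0.5174, 0.1253, 0.0916], 0.86)]
scene mask 469 [0.5123 0.1253 0.1216]
10.4333 [0.5133 0.0296 0.1064] [1.7997e+02 1.0000e-02 8.5520e+01] [-1.03 -3.89  3.37] [-0.54   0.324  0.116]
all 446 [519.2 130.4] [73.9 45.6] 86.0 | hub 193 [0.5199 0.1282 0.1363] ((522.0989990234375, 123.25077056884766), 29.575115203857422)
all 315 [520.4 123.8] [83.8 53.4] 83.5 | hub 100 [0.5176 0.1264 0.1363] ((518.6749877929688, 117.14301300048828), 35.20478057861328)
```

Emit:
arm_command:
  commands:
    - [0,-1,0,0,0,0.01]
    - [0,-2,0,0,0,0.02]
    - [0,-3,0,0,0,0.03]
    - [0.1,-4,0,0,0,0.04]
    - [0.1,-5,0,0,0,0.05]
    - [0.2,-6,0,0,0,0.06]
    - [0.2,-7,0,0,0,0.07]
    - [0.3,-7.9,0,0,0,0.08]

```text
t: 11.1
tool_pos: [0.5056, 0.031, 0.1064]
tcp_rot: [179.9, -0.0, 80.9]
ft_force: [0.6, -3.2, 3.6]
grip_width: 0.0197
finger_force: 60.0
```

```bash
cat > ft.py <<'E'
from h import *
s=sense(); R=Ro.from_euler('xyz',s["tcp_rot"],degrees=True).inv()
p=s["tool_pos"]-np.array([.5195,.1288,0])
print("t",s["t"].round(2),"F tool",R.apply(s["ft_force"]).round(2),"M",R.apply(s["torque"]).round(3),"tcp",s["tool_pos"].round(4),"yaw",s["tcp_rot"][2].round(2),"r",np.hypot(*p[:2]).round(4),"az",np.degrees(np.arctan2(-p[1],-p[0])).round(2), "w",s["grip_width"])
E
python3 ft.py
```

```text
Traceback (most recent call last):
  File "ft.py", line 4, in <module>
    print("t",s["t"].round(2),"F tool",R.apply(s["ft_force"]).round(2),"M",R.apply(s["torque"]).round(3),"tcp",s["tool_pos"].round(4),"yaw",s["tcp_rot"][2].round(2),"r",np.hypot(*p[:2]).round(4),"az",np.degrees(np.arctan2(-p[1],-p[0])).round(2), "w",s["grip_width"])
              ^^^^^^^^^^^^
AttributeError: 'float' object has no attribute 'round'
```

Emit:
arm_command:
  commands:
    - [-0.1,-1,0,0,0,0.01]
    - [-0.2,-2,0,0,0,0.02]
    - [-0.3,-3,0,0,0,0.03]
    - [-0.3,-4,0,0,0,0.04]
    - [-0.3,-5,0,0,0,0.05]
    - [-0.3,-6,0,0,0,0.06]
    - [-0.2,-7,0,0,0,0.07]
    - [-0.1,-7.9,0,0,0,0.08]

```text
t: 11.77
tool_pos: [0.4978, 0.0325, 0.1063]
tcp_rot: [180.0, -0.0, 76.3]
ft_force: [2.9, -1.4, 3.2]
grip_width: 0.0196
finger_force: 60.0
```

```bash
sed -i 's/s\["t"\].round(2)/s["t"]/' ft.py; python3 ft.py
```

```text
t 11.7667 F tool [-0.7   3.16 -3.16] M [-0.638  0.175  0.024] tcp [0.4978 0.0325 0.1063] yaw 76.32 r 0.0988 az 77.29 w 0.019574198106023007
```

Emit:
arm_command:
  commands:
    - [0,-1,0,0,0,0.01]
    - [0,-2,0,0,0,0.02]
    - [0,-3,0,0,0,0.03]
    - [0.1,-4,0,0,0,0.04]
    - [0.1,-5,0,0,0,0.05]
    - [0.2,-6,0,0,0,0.06]
    - [0.2,-7,0,0,0,0.07]
    - [0.3,-7.9,0,0,0,0.08]

```text
t: 12.43
tool_pos: [0.49, 0.0346, 0.1063]
tcp_rot: [180.0, -0.0, 71.7]
ft_force: [4.4, 0.6, 2.8]
grip_width: 0.0192
finger_force: 60.0
```

```bash
python3 ft.py
```

```text
t 12.4333 F tool [ 1.93  4.01 -2.81] M [-0.886  0.822  0.089] tcp [0.49   0.0346 0.1063] yaw 71.73 r 0.0987 az 72.63 w 0.019242941564492747
```

Emit:
arm_command:
  commands:
    - [0,-1,0,0,0,0.01]
    - [0,-2,0,0,0,0.02]
    - [0,-3,0,0,0,0.03]
    - [0.1,-4,0,0,0,0.04]

```text
t: 12.77
tool_pos: [0.4863, 0.036, 0.1063]
tcp_rot: [180.0, -0.0, 69.4]
ft_force: [4.7, 0.7, 2.5]
grip_width: 0.0192
finger_force: 60.0
```

```bash
python3 ft.py
```

```text
t 12.7667 F tool [ 2.3   4.19 -2.47] M [-0.895  0.907  0.149] tcp [0.4863 0.036  0.1063] yaw 69.44 r 0.0986 az 70.34 w 0.019216667711525446
```

Emit:
arm_command:
  commands:
    - [0.1,-1,0,0,0,0.01]
    - [0.2,-2,0,0,0,0.02]
    - [0.3,-3,0,0,0,0.03]
    - [0.4,-4,0,0,0,0.04]
    - [0.4,-5,0,0,0,0.05]
    - [0.5,-6,0,0,0,0.06]
    - [0.5,-7,0,0,0,0.07]
    - [0.6,-7.9,0,0,0,0.08]

```text
t: 13.43
tool_pos: [0.4791, 0.039, 0.1063]
tcp_rot: [180.0, -0.0, 64.8]
ft_force: [5.1, 0.8, 1.1]
grip_width: 0.0195
finger_force: 60.0
```

```bash
python3 ft.py
```

```text
t 13.4333 F tool [ 2.88  4.33 -1.14] M [-0.912  0.873  0.143] tcp [0.4791 0.039  0.1063] yaw 64.85 r 0.0984 az 65.79 w 0.01947374786320362
```

Emit:
arm_command:
  commands:
    - [0.1,-1,0.1,0,0,0.01]
    - [0.2,-2,0.2,0,0,0.02]
    - [0.3,-3,0.3,0,0,0.03]
    - [0.4,-4,0.3,0,0,0.04]
    - [0.4,-5,0.3,0,0,0.05]
    - [0.5,-6,0.3,0,0,0.06]
    - [0.5,-7,0.3,0,0,0.07]
    - [0.6,-7.9,0.3,0,0,0.08]

```text
t: 14.1
tool_pos: [0.4721, 0.0427, 0.1061]
tcp_rot: [180.0, -0.0, 60.2]
ft_force: [4.5, -0.4, 4.2]
grip_width: 0.0193
finger_force: 60.0
```

```bash
python3 ft.py
```

```text
t 14.1 F tool [ 1.84  4.08 -4.2 ] M [-1.007  0.773  0.143] tcp [0.4721 0.0427 0.1061] yaw 60.25 r 0.0983 az 61.19 w 0.019315242488199446
```

Emit:
arm_command:
  commands:
    - [0.1,-1,0,0,0,0.01]
    - [0.2,-2,0,0,0,0.02]
    - [0.3,-3,0,0,0,0.03]
    - [0.3,-4,0,0,0,0.04]
    - [0.3,-5,0,0,0,0.05]
    - [0.4,-6,0,0,0,0.06]
    - [0.4,-7,0,0,0,0.07]
    - [0.5,-7.9,0,0,0,0.08]

```text
t: 14.77
tool_pos: [0.4662, 0.0464, 0.1062]
tcp_rot: [179.9, -0.0, 55.8]
ft_force: [5.2, -1.4, 4.0]
grip_width: 0.0195
finger_force: 60.0
```

```bash
python3 ft.py
```

```text
t 14.7667 F tool [ 1.8   5.13 -3.94] M [-1.371  0.684 -0.181] tcp [0.4662 0.0464 0.1062] yaw 55.76 r 0.0981 az 57.08 w 0.01950300184786659
```

Emit:
arm_command:
  commands:
    - [0,-1,0,0,0,0.01]
    - [0,-2,0,0,0,0.02]
    - [0,-3,0,0,0,0.03]

```text
t: 15.02
tool_pos: [0.4635, 0.0483, 0.1061]
tcp_rot: [179.9, -0.0, 54.0]
ft_force: [5.8, -2.0, 3.4]
grip_width: 0.0195
finger_force: 60.0
```

```bash
cat >> ft.py <<'E'
F=R.apply(s["ft_force"]);M=R.apply(s["torque"]);print("tau",round(-(M[2]-.0985*F[1]),3))
E
python3 ft.py
```

```text
t 15.0167 F tool [ 1.84  5.89 -3.36] M [-1.283  0.774 -0.055] tcp [0.4635 0.0483 0.1061] yaw 54.02 r 0.0981 az 55.2 w 0.019466029420269055
tau 0.635
```

Emit:
arm_command:
  commands:
    - [0,-1,0,0,0,0.01]
    - [0,-2,0,0,0,0.02]
    - [0,-3,0,0,0,0.03]

```text
t: 15.27
tool_pos: [0.4609, 0.0502, 0.1061]
tcp_rot: [179.9, -0.0, 52.3]
ft_force: [5.2, -1.1, 3.3]
grip_width: 0.0196
finger_force: 60.0
```

```bash
python3 ft.py
```

```text
t 15.2667 F tool [ 2.31  4.76 -3.28] M [-1.173  0.824 -0.111] tcp [0.4609 0.0502 0.1061] yaw 52.28 r 0.098 az 53.3 w 0.019556925476678956
tau 0.58
```

Emit:
arm_command:
  commands:
    - [0,-1,0,0,0,0.01]
    - [0,-2,0,0,0,0.02]
    - [0,-3,0,0,0,0.03]
    - [0.1,-4,0,0,0,0.04]
    - [0.1,-5,0,0,0,0.05]
    - [0.2,-6,0,0,0,0.06]

```text
t: 15.77
tool_pos: [0.4559, 0.0544, 0.106]
tcp_rot: [180.0, -0.0, 48.8]
ft_force: [4.9, -0.3, 3.5]
grip_width: 0.0197
finger_force: 60.0
```

```bash
python3 ft.py
```

```text
t 15.7667 F tool [ 3.    3.87 -3.54] M [-0.848  0.905  0.195] tcp [0.4559 0.0544 0.106 ] yaw 48.8 r 0.0979 az 49.48 w 0.019655720919646468
tau 0.186
```

Emit:
arm_command:
  commands:
    - [0.1,-1,0,0,0,0.01]
    - [0.2,-2,0,0,0,0.02]
    - [0.3,-3,0,0,0,0.03]
    - [0.4,-4,0,0,0,0.04]

```text
t: 16.1
tool_pos: [0.452, 0.0576, 0.1057]
tcp_rot: [-179.9, 0.1, 46.5]
ft_force: [0.7, 1.4, 4.3]
grip_width: 0.0195
finger_force: 60.0
```

```bash
python3 ft.py
```

```text
t 16.1 F tool [ 1.55 -0.47 -4.32] M [-0.032  0.746  0.058] tcp [0.452  0.0576 0.1057] yaw 46.52 r 0.0981 az 46.56 w 0.019530150356889143
tau -0.105
```

Emit:
arm_command:
  commands:
    - [0,-1,0,0,0,0.01]
    - [0,-2,0,0,0,0.02]
    - [0,-3,0,0,0,0.03]

```text
t: 16.35
tool_pos: [0.4498, 0.0594, 0.1057]
tcp_rot: [-179.9, 0.1, 44.8]
ft_force: [2.0, -1.0, 4.9]
grip_width: 0.0195
finger_force: 60.0
```

```bash
python3 ft.py; python3 look.py p1; python3 - <<'E'
import numpy as np,cv2
P=np.load("top_p1.npy");r=np.hypot(P[...,0]-.52,P[...,1]-.129);z=P[...,2]
for n,lo,hi in[("head",.114,.13),("hub+bar",.131,.145)]:
    Q=P[(r<.055)&(z>lo)&(z<hi)]; print(n,len(Q),cv2.minAreaRect((Q[:,:2]*1000).astype(np.float32)))
a=cv2.imread("full_top_p1.png")[180:260,200:330]; cv2.imwrite("pics/p1.png",cv2.resize(a,(780,480),interpolation=2))
E
```

```text
t 16.35 F tool [ 0.68  2.07 -4.87] M [-0.44   0.677  0.155] tcp [0.4498 0.0594 0.1057] yaw 44.81 r 0.0984 az 44.89 w 0.019523284208720834
tau 0.049
top wrench_grip [([0.4209, -0.234, 0.0005], 0.46)]
top wrench_socket [([0.517, 0.1281, 0.0909], 0.59)]
top nut_seat []
top wrench [([0.5168, 0.129, 0.0917], 0.75)]
top mask 248 [0.5153 0.1347 0.1362]
scene wrench_grip []
scene wrench_socket [([0.5214, 0.1262, 0.0894], 0.45)]
scene nut_seat []
scene wrench [([0.5177, 0.128, 0.0905], 0.66)]
scene mask 273 [0.5153 0.137  0.129 ]
16.95 [0.4498 0.0593 0.1057] [-1.7991e+02  8.0000e-02  4.4840e+01] [ 1.32 -0.67  5.4 ] [ 0.255 -0.719 -0.134]
head 102 ((526.1820068359375, 145.25653076171875), (43.088558197021484, 44.979042053222656), 62.031463623046875)
hub+bar 121 ((523.4064331054688, 139.98275756835938), (24.520475387573242, 46.365814208984375), 68.77735900878906)
```

View pics/p1.png

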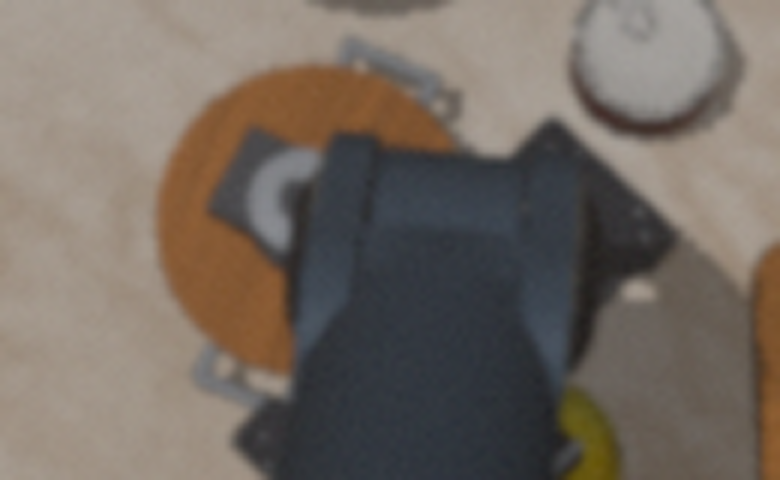

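The head edge at about (235,175) is at 62° while the bar is at 44.8°. That is a 0.30 rad offset at low torque, so the joint is tripped. I'll lift the wrench off now.

Emit:
arm_command:
  commands:
    - [0,0,-2,0,0,0]
    - [0,0,-5,0,0,0]
    - [0,0,-10,0,0,0]
    - [0,0,-16,0,0,0]
    - [0,0,-24,0,0,0]
    - [0,0,-34,0,0,0]
    - [0,0,-46,0,0,0]
    - [0,0,-55,0,0,0]

```text
t: 17.62
tool_pos: [0.4498, 0.0596, 0.1619]
tcp_rot: [-179.9, 0.1, 44.9]
ft_force: [-0.4, -0.2, -2.9]
grip_width: 0.0192
finger_force: 60.0
```

```bash
python3 ft.py; python3 - <<'E'
from h import *
# lay at: grip where it was picked, bar yaw -101.5
print(rel([.48,-.05,.165],75),rel([.4045,-.26,.165],78.5))
E
```

```text
t 17.6167 F tool [-0.4  -0.1   2.87] M [-0.028 -0.141 -0.031] tcp [0.4498 0.0596 0.1619] yaw 44.9 r 0.0982 az 44.78 w 0.019174616744867982
tau 0.021
(array([-56. ,  99. ,  -3.2]), array([-2.100e-03,  5.000e-04, -5.253e-01])) (array([-257.7,  194.4,   -3.2]), array([-2.200e-03,  5.000e-04, -5.864e-01]))
```

Emit:
arm_command:
  commands:
    - [-5,8,-0.5,0,0,-0.04]
    - [-14,24,-1,0,0,-0.12]
    - [-25,44,-1.5,0,0,-0.22]
    - [-36,64,-2,0,0,-0.32]
    - [-46,82,-3,0,0,-0.42]
    - [-56,99,-3,0,0,-0.51]
    - [-76,109,-3,0,0,-0.53]
    - [-104,122,-3,0,0,-0.54]

```text
t: 18.28
tool_pos: [0.4635, -0.0996, 0.1643]
tcp_rot: [-180.0, -0.0, 76.1]
ft_force: [0.6, -0.2, -4.2]
grip_width: 0.0196
finger_force: 60.0
```

Emit:
arm_command:
  commands:
    - [-30,-2,0,0,0,-0.005]
    - [-60,-4,0,0,0,-0.01]
    - [-88,-6,0,0,0,-0.02]
    - [-112,-8,0,0,0,-0.03]
    - [-132,-9,0,0,0,-0.04]
    - [-146,-10,0,0,0,-0.046]
    - [-154,-10,0,0,0,-0.046]
    - [-154,-10,0,0,0,-0.046]

```text
t: 18.95
tool_pos: [0.4148, -0.2485, 0.1644]
tcp_rot: [-180.0, 0.0, 78.3]
ft_force: [0.3, -0.2, -2.9]
grip_width: 0.0194
finger_force: 60.0
```

```bash
python3 ft.py; python3 - <<'E'
from h import *
print(rel([.4045,-.26,.045],78.5))
E
python3 look.py b1; python3 - <<'E'
import cv2
a=cv2.imread("full_top_b1.png")[190:300,310:450]; b=cv2.imread("full_scene_b1.png")[200:290,310:430]
cv2.imwrite("pics/b1.png",cv2.hconcat([cv2.resize(a,(400,314),interpolation=2),cv2.resize(b,(400,314),interpolation=2)]))
E
```

```text
t 18.95 F tool [-0.18  0.36  2.88] M [ 0.044 -0.198 -0.001] tcp [ 0.4148 -0.2485  0.1644] yaw 78.27 r 0.3916 az 74.5 w 0.01940780323454907
tau 0.036
(array([-13.3,  -7.8, 119.4]), array([-0.0001,  0.0001, -0.004 ]))
top wrench_grip [([0.4146, -0.246, 0.1811], 0.64)]
top wrench_socket [([0.4311, -0.1528, 0.1463], 0.65)]
top nut_seat [([0.5183, 0.1289, 0.0917], 0.93)]
top wrench [([0.4326, -0.1533, 0.1481], 0.61)]
top mask 633 [ 0.4302 -0.1608  0.1867]
scene wrench_grip [([0.4167, -0.2499, 0.1766], 0.57)]
scene wrench_socket []
scene nut_seat [([0.5183, 0.1278, 0.0936], 0.51)]
scene wrench []
scene mask 70 [ 0.4116 -0.2388  0.1874]
19.55 [ 0.4158 -0.2471  0.1639] [-1.7999e+02 -1.0000e-02  7.8450e+01] [-0.84 -0.21 -4.61] [-0.194  0.121 -0.   ]
```

View pics/b1.png

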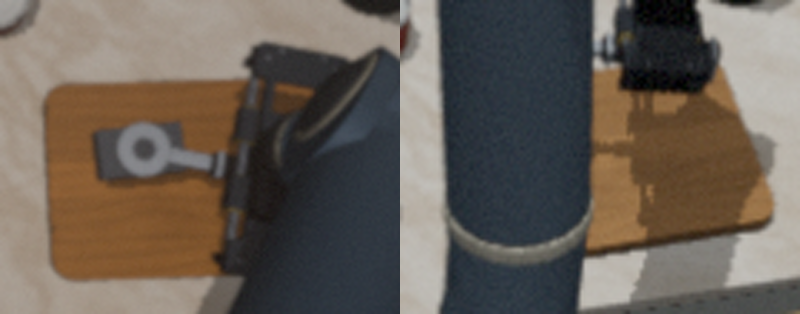

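The head at (143,150) is clearly angled to the bar, so the wrench is still tripped. It is over the board, and I'll lower it now.

Emit:
arm_command:
  commands:
    - [-3,-2,12,0,0,0]
    - [-6,-4,34,0,0,0]
    - [-9,-6,60,0,0,0]
    - [-12,-7,84,0,0,0]
    - [-13,-8,102,0,0,0]
    - [-13,-8,114,0,0,0]
    - [-13,-8,120,0,0,0]
    - [-13,-8,122,0,0,0]

```text
t: 20.22
tool_pos: [0.4052, -0.2583, 0.0413]
tcp_rot: [-179.9, -0.0, 78.4]
ft_force: [-1.0, -0.5, -2.9]
grip_width: 0.0193
finger_force: 60.0
```

Emit:
arm_command:
  commands:
    - [0,0,1.2,0,0,0]
    - [0,0,2.4,0,0,0]
    - [0,0,3.6,0,0,0]
    - [0,0,3.6,0,0,0]

```text
t: 20.55
tool_pos: [0.4057, -0.2585, 0.0388]
tcp_rot: [179.9, -0.0, 78.4]
ft_force: [1.0, 0.0, -3.2]
grip_width: 0.0195
finger_force: 60.0
```

```bash
python3 ft.py
```

```text
t 20.55 F tool [0.21 0.95 3.18] M [ 0.053 -0.177 -0.015] tcp [ 0.4057 -0.2585  0.0388] yaw 78.44 r 0.4036 az 73.63 w 0.019520655306428103
tau 0.109
```

Emit:
arm_command:
  commands:
    - [0,0,0.6,0,0,0]
    - [0,0,1.2,0,0,0]
    - [0,0,1.8,0,0,0]
    - [0,0,1.8,0,0,0]

```text
t: 20.88
tool_pos: [0.4058, -0.2585, 0.0377]
tcp_rot: [179.9, -0.1, 78.4]
ft_force: [-2.3, 1.7, 9.6]
grip_width: 0.0191
finger_force: 60.0
```

Emit:
arm_command:
  commands:
    - [0,0,-0.5,0,0,0]
    - [0,0,-0.6,0,0,0]

```text
t: 21.05
tool_pos: [0.4057, -0.2586, 0.0378]
tcp_rot: [179.9, -0.0, 78.4]
ft_force: [-0.6, 1.6, 4.1]
grip_width: 0.0187
finger_force: 60.0
```

Emit:
arm_command:
  commands:
    - [0,0,0,0,0,0]
    - [0,0,0,0,0,0]
    - [0,0,0,0,0,0]
    - [0,0,0,0,0,0]
    - [0,0,0,0,0,0]
  hand: 0.4

```text
t: 21.47
tool_pos: [0.4052, -0.2584, 0.037]
tcp_rot: [-180.0, 0.0, 78.4]
ft_force: [-0.4, 0.4, 0.3]
grip_width: 0.045
finger_force: 0.0
```

Emit:
arm_command:
  commands:
    - [0,0,-3,0,0,0]
    - [0,0,-10,0,0,0]
    - [0,0,-25,0,0,0]
    - [0,0,-50,0,0,0]
    - [0,0,-80,0,0,0]
    - [0,0,-110,0,0,0]
    - [0,0,-140,0,0,0]
    - [0,0,-160,0,0,0]

```text
t: 22.13
tool_pos: [0.4057, -0.2593, 0.2002]
tcp_rot: [179.8, 0.0, 78.4]
ft_force: [0.4, -0.7, 0.5]
grip_width: 0.0523
finger_force: 0.0
```

Emit:
arm_command:
  commands:
    - [20,20,0,0,0,0]
    - [50,45,0,0,0,0]
    - [85,65,0,0,0,0]
    - [120,80,0,0,0,0]
    - [155,85,0,0,0,0]
    - [190,85,0,0,0,0]
    - [215,85,0,0,0,0]
    - [225,85,0,0,0,0]

```text
t: 22.8
tool_pos: [0.5344, -0.0503, 0.1972]
tcp_rot: [-180.0, -0.1, 78.8]
ft_force: [-0.5, -0.0, -0.8]
grip_width: 0.0523
finger_force: 0.0
```

```bash
python3 look.py e1; python3 - <<'E'
from h import *
P=np.load("top_e1.npy"); x,y,z=P[...,0],P[...,1],P[...,2]
b=(abs(x-.42)<.1)&(abs(y+.235)<.15)&(z>.04)
for n,m in[("grip",b&(y<-.21)),("head",b&(z<.062)&(y>-.195))]:
    Q=P[m]; print(n,len(Q),Q.mean(0).round(4),cv2.minAreaRect((Q[:,:2]*1000).astype(np.float32)), np.percentile(Q[:,2],[5,50,95]).round(4))
a=cv2.imread("full_top_e1.png")[130:310,130:460]; cv2.imwrite("pics/e1.png",cv2.resize(a,(790,431),interpolation=2))
E
```

```text
top wrench_grip [([0.4029, -0.2604, 0.0474], 0.59)]
top wrench_socket [([0.4255, -0.1621, 0.0202], 0.5)]
top nut_seat [([0.522, 0.1281, 0.0917], 0.61)]
top wrench [([0.4201, -0.1605, 0.0235], 0.9)]
top mask 609 [ 0.4135 -0.2164  0.0634]
scene wrench_grip [([0.4043, -0.261, 0.0503], 0.74)]
scene wrench_socket [([0.4271, -0.1636, 0.0215], 0.42)]
scene nut_seat [([0.5191, 0.1234, 0.0921], 0.66)]
scene wrench [([0.4242, -0.1639, 0.0183], 0.66)]
scene mask 570 [ 0.4089 -0.2324  0.0539]
23.4 [ 0.5335 -0.0558  0.1972] [180.    -0.    78.36] [-0.32 -0.61 -0.95] [-0.097  0.045  0.015]
grip 321 [ 0.402  -0.2692  0.0638] ((402.8499755859375, -268.1864013671875), (118.36934661865234, 22.091445922851562), 79.13754272460938) [0.0582 0.0642 0.0686]
head 107 [ 0.4248 -0.1754  0.0563] ((425.5629577636719, -166.713623046875), (43.337459564208984, 59.887840270996094), 5.841825008392334) [0.0506 0.0557 0.0618]
```

View pics/e1.png

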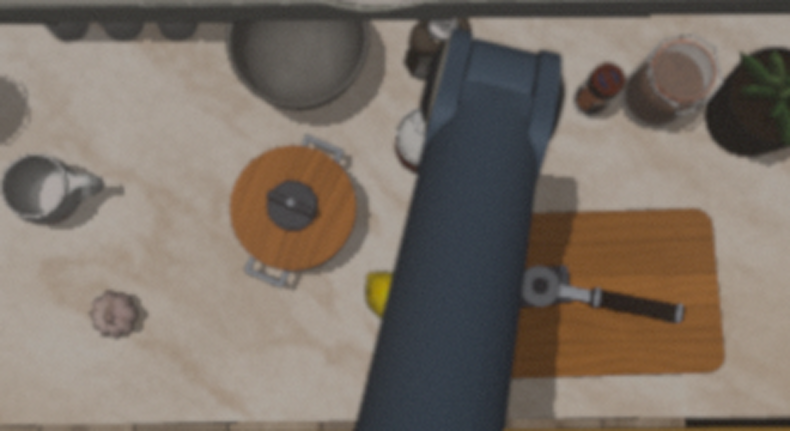

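The wrench lies flat on the board, with its head at about (545,287) and its bar about 17° off the head, so it is still tripped. The lemon, garlic and mug are in place, and the gripper is clear.

```bash
python3 -c "
from plant import manip; print(manip.finish_job())"
```

```text
the job is handed in; nothing more can be done
None
```

The job is handed in at about 23 s of the 64 s limit: the wrench tripped on the stopped nut (estimated torque at most 0.68 N m in the between-move readings) and lies flat on the board, still tripped; I saw nothing disturbed, though the arm hid the tin and part of the lemon in the last picture.

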